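# Find the socket that fits the centrifuge rotor nut

## Task

Find the socket that fits the hex nut in the middle of the centrifuge rotor: take sockets from the rack, one at a time, and try them on the nut until one slides down over it fully home onto the rotor. Put every socket that does not fit back on a post of the rack, mouth down and standing on the plate, and finish while still holding the fitting socket in the gripper, upright and seated on the nut. Leave the tube rack, the bottle and the tip box alone.

Things in the scene. Friction and masses are not known exactly. Their poses are not given: they have to be found in the camera images.
- nut_seat (a point): centre of the flat hub face on which the fixed steel hex nut stands, on the rotor axis, 110 mm above the bench; z up. Nut: 17 mm tall, top edge bevelled 1.5 mm, flats square to this point's x axis and to every 60 degrees from it. It is 15, 19 or 23 mm across flats, changed from start to start. The fitting socket goes down, with 0.7 mm play each side, until its underside meets this face
- pin_tip (a point): top of the pin (shaft end) that sticks out of the nut, 28 mm above the hub face. Exactly one socket fits. Of the others, one with too small an opening stops on the nut, its underside about 16 mm above the hub face; one with too large an opening has too small a pin hole and stops on this pin, underside about 8 mm above the hub face
- centrifuge: fixed white bench centrifuge, lid off, casing 85 mm high, from 170 mm behind (-x) to 110 mm beyond the rotor axis, 220 mm wide (y). Origin: bench level, under the rotor axis. Conical aluminium rotor 140 mm across, locked, cannot turn. A grey console 170 mm wide, 95 to 165 mm along -x from the axis, reaches 146 mm above the bench
- socket_1: plain steel socket, loose, about 250 g, standing mouth down on a post. Outside: hexagonal prism 34 mm across flats, 60 mm tall, dark square on the closed top; all three look alike. Origin: centre of the underside, z up. x and every 60 degrees from it are square to a flat, so fingers closing along x grip across flats
- socket_2: same outside, origin and axes as socket_1. Underneath, each socket has a hexagonal opening 20 mm deep, its flats in line with the outer flats, its mouth flared 1 mm; above that a pin hole. The opening is of another size in each socket, unmarked and unseen while it stands on a post
- socket_3: same outside, origin and axes as socket_1, with another size of opening
- rack: fixed grey socket rack: plate 75 mm (x) by 235 mm (y), 15 mm thick, with three upright posts in a row along its y axis, 75 mm apart. Origin: centre of the plate's underside; z up
- post_1 (a point): foot of the post at the rack's -y end, on the top of the plate, 15 mm above the bench; z up. Steel post, 12 mm in diameter, 16 mm tall, tapered tip; it goes loosely into the opening of any socket. At the start each post carries one socket standing on the plate
- post_2 (a point): foot of the middle post, as post_1
- post_3 (a point): foot of the post at the rack's +y end, as post_1
- tube_rack: bystander: blue rack of capped tubes, 70 x 90 mm, 86 mm high, loose; origin: centre of underside
- bottle: bystander: amber bottle, 60 mm in diameter, 120 mm high, loose; origin: centre of underside
- tip_box: bystander: white box with grey lid, 75 x 110 mm, 57 mm high, loose; origin: centre of underside

How it is judged:
By the outcome, as a careful person would: the job done as asked, in the order asked, and still so for the second after the job is handed in, while the arm keeps its last pose, push and grip.
It also fails if it takes over 72 s, if anything falls off the work surface, if the arm or the gripper's body presses on something with over 40 N, if the wrist force passes 120 N, or if a joint passes its speed limit or range.

## Robot

A 6-joint arm with a two-finger parallel gripper is mounted at the origin on the work surface. World frame = base frame: x ahead of the robot, y to its left, z up, the work surface at z = 0. Lengths are in m, angles in rad, forces in N, time in s.
With the tool pointing down it reaches from about 0.425 to 0.95 m from the base axis. Payload 3.5 kg.
Tool frame: the origin (TCP) lies between the finger pads; the fingertips stand 14 mm ahead of it and the grasp point (between the pads) lies 5 mm behind it (tip_reach is the distance from the TCP to the fingertips, in m); z points along the fingers, y is the line along which they close (so a half turn about z gives the same grasp; the last joint's range is limited). The gripper opens to 85 mm and grips with 20 to 120 N. Pads are 22 mm wide; open, the fingers measure 114 mm over their backs; the gripper's body (76 mm by 85 mm) begins 54 mm behind the grasp point. The pads swing forward as they close: fully open they stand 13 mm farther back than shut.
Start: joints at [1.153, 0.286, 1.577, -0, 1.279, -0.15], TCP at [0.179, 0.651, 0.218] pointing down, gripper open.
Joint ranges: [-2.77, 2.77], [-0.9, 2.22], [0.21, 2.48], [-1.53, 4.67], [0.24, 2.81], [-2.84, 2.84]. Speed limits (rad/s): [2.79, 2.79, 3.14, 3.14, 3.14, 3.14].

## Interface

Orientations are given as a unit quaternion [w, x, y, z].
In Python, from bench import read_state, get_image, camera_info, sign_off, tip_reach gives the robot as it stands.
- The arm moves only by the tool move_arm, never from a script. Its argument "targets" is a list of rows, each a list of 3 entries, a list of its own where there are three numbers: the turn, a rotation vector about the world's x, y, z as a fraction of full scale, then the shift along the world's x, y, z as a fraction of full scale, then the closure, from -1 (fully open) to 1 (shut). In form: [[[wx, wy, wz], [dx, dy, dz], jaw], ...]. A call has 1 to 5 rows; each row is the pose to reach, as a shift and turn from the pose commanded when the call began, turning the shorter way round; what a row does not reach only later rows make up. Full scale, the value 1, is 0.8 m for a shift and 180 degrees for a turn. A row lasts 1/12 s, in which the tool goes at most 41.7 mm and 7.16 degrees, less where a joint would pass 70% of its speed; a pose out of reach is approached as far as the arm can. A call with a number of a shift or a turn outside -1 to 1 is refused whole. A call with a gripper value outside its range is refused whole. The fingers move at their own pace and stop on an object; "squeeze" is the grip in N (left out, the last holds). Time passes only in rows, so rows that repeat a pose let the fingers close. It gives the time, the measured TCP pose, the force, the opening and the grip force at its end, in the units of the state.
- read_state(): the state, without advancing time (a new reading comes with each control period).
- get_image(name): name is "scene" or "top" or "wrist"; returns the picture (384x512x3 uint8, blue, green, red); there is no depth.
- camera_info(name): a dict with "camera_matrix" (3x3 intrinsics, pixels), "dist" ([k1, k2, p1, p2, k3] as OpenCV has them; the pictures are not rectified), "xyz" and "orientation" of the camera in the world; the wrist camera has in their place "mount" (4x4, takes a point from camera to tool coordinates, whose origin is the TCP and whose axes are the flange's). Camera axes: x right, y up, looking along -z (the intrinsics and any distortion apply to the point x, -y, -z); pixel columns grow to the right and rows downward; lengths in m; the calibration is good to about 2 mm. A picture is of the moment at which its call begins: read the wrist's pose just before it. camera_info takes no time and is no camera call.
- sign_off(): hands the job in; it is judged then, once.
The state is a dict: "time_s": time; "joints": joint angles; "dq": joint speeds; "effort": joint torques, N m; "tcp_pos": TCP position; "orientation": TCP orientation; "wrist_force": force on the tool from outside, world axes, zero at the start; "torque": the same for the moment, N m; "grip_width": opening from 0.0 (shut) to 1.0 (fully open); "gripper_force": force on a finger pad.
Only numpy, scipy, OpenCV 4.12 (cv2) and the standard library are available. Lean on these libraries where they do the work, as an engineer would, in place of code of your own. Each camera call takes 0.05 s, during which the arm holds its last target. There are 200 camera calls.

## Working session

There is one attempt and no reset: what is moved stays moved. The work goes in short steps, Python scripts to look and compute and a tool call to move; the robot and the scene stay as the last step left them, time stands still between calls to the robot, and variables do not carry over. Pictures are saved under pics/ and viewed, at most 10 in all, crops included, and the job is handed in when it is done.

Besides the shell and the picture viewer there is one more tool, called after ">>>" as a command line: name --argument value ..., lists and objects as JSON in quotes. move_arm: Moves the arm, as the interface text tells. Its arguments: {"type":"object","properties":{"targets":{"type":"array","items":{"type":"array"}},"squeeze":{"type":"number"}},"required":["targets"]}

```bash
mkdir -p pics; ls; cat > h.py <<'E'
import numpy as np, cv2
from bench import *
from scipy.spatial.transform import Rotation as R
def rot(q): return R.from_quat([q[1],q[2],q[3],q[0]]).as_matrix()
def cam(name, st=None):
    c=camera_info(name); K=np.array(c["camera_matrix"]); d=np.array(c["dist"])
    if "mount" in c:
        st=st or read_state(); M=np.array(c["mount"]); Rt=rot(st["orientation"])
        return K,d,Rt@M[:3,:3],Rt@M[:3,3]+np.array(st["tcp_pos"])
    return K,d,rot(c["orientation"]),np.array(c["xyz"])
def toplane(C,uv,z):
    K,d,Rc,t=C; p=cv2.undistortPoints(np.array(uv,float).reshape(-1,1,2),K,d)[:,0]
    r=np.c_[p[:,0],-p[:,1],-np.ones(len(p))]@Rc.T
    return t+r*((z-t[2])/r[:,2])[:,None]
def proj(C,P):
    K,d,Rc,t=C; p=(np.atleast_2d(P)-t)@Rc; p=p*[1,-1,-1]
    return cv2.projectPoints(p,np.zeros(3),np.zeros(3),K,d)[0][:,0]
E
python3 - <<'E'
from h import *
s=read_state();print(s)
for n in ("scene","top","wrist"):
    im=get_image(n);cv2.imwrite(f"pics/{n}0.png",im);c=camera_info(n);print(n,c)
a=cv2.imread("pics/top0.png");b=cv2.imread("pics/scene0.png")
E
```

```text
pics
{'time_s': 0.0, 'joints': array([ 1.15302174e+00,  2.87164758e-01,  1.57819025e+00,  1.41038342e-05,
        1.27860805e+00, -1.49989920e-01]), 'dq': array([-5.33124395e-06, -4.11835962e-04, -5.54434759e-04, -1.55175854e-04,
        2.96524223e-04, -1.81280189e-04]), 'effort': array([ 3.89130673e-04, -4.05988240e+01, -2.92623103e+01, -1.49263906e-04,
        5.90822849e-03,  6.95328680e-06]), 'tcp_pos': array([0.17827807, 0.6503101 , 0.21644066]), 'orientation': array([-3.38437339e-04,  1.33494568e-01,  9.91048836e-01, -1.13587415e-03]), 'wrist_force': array([-1.10998436,  0.25769329,  0.21716807]), 'torque': array([-0.00108928,  0.04106957,  0.02905084]), 'gripper_force': 0.0, 'grip_width': 0.997019509014193}
scene {'camera_matrix': array([[394.6856153 ,   0.        , 260.01951719],
       [  0.        , 394.6856153 , 190.73157784],
       [  0.        ,   0.        ,   1.        ]]), 'dist': array([-0.08118624,  0.        ,  0.        ,  0.        ,  0.        ]), 'xyz': array([ 1.09995291, -0.62205949,  0.84110728]), 'orientation': array([0.87647479, 0.37378002, 0.12809643, 0
[... 306 characters left out ...]
.05960356]), 'orientation': array([ 0.71116641,  0.00577716, -0.01774133, -0.70277607])}
wrist {'camera_matrix': array([[313.23647086,   0.        , 255.76089213],
       [  0.        , 313.23647086, 188.20764964],
       [  0.        ,   0.        ,   1.        ]]), 'dist': array([-0.04945099,  0.        ,  0.        ,  0.        ,  0.        ]), 'mount': array([[ 5.18911675e-04,  9.53082165e-01,  3.02711276e-01,
         7.68261466e-02],
       [ 9.99999719e-01, -3.30619544e-04, -6.73261799e-04,
         8.86721303e-05],
       [-5.41591549e-04,  3.02711540e-01, -9.53082069e-01,
        -1.55441562e-01],
       [ 0.00000000e+00,  0.00000000e+00,  0.00000000e+00,
         1.00000000e+00]])}
```

View pics/top0.png

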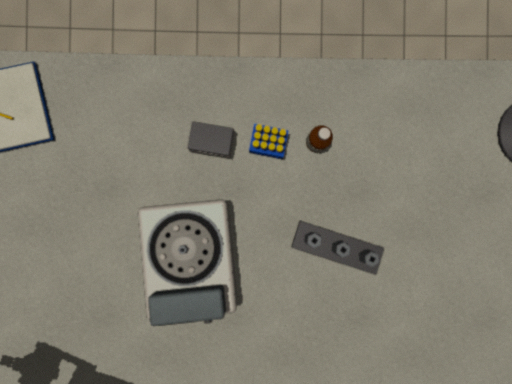

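View pics/scene0.png

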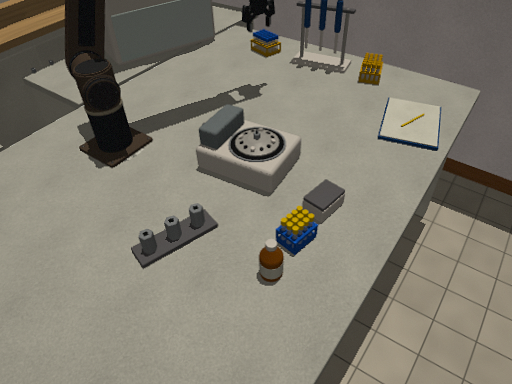

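The top view shows the rotor hub at about (184,249) and the socket tops at (314,240), (343,249) and (371,258). The bystanders sit farther out, at rows of about 140. The scene view agrees.

```bash
python3 - <<'E'
from h import *
C=cam("top")
im=cv2.imread("pics/top0.png")
print("sockets",toplane(C,[[314,240],[343,249],[371,258]],.075).round(4))
print("pin",toplane(C,[[184,249]],.135).round(4))
g=cv2.cvtColor(im,cv2.COLOR_BGR2GRAY)
# rack contour
m=((g<95)).astype(np.uint8);m[:215]=0;m[280:]=0;m[:,:285]=0;m[:,390:]=0
c=max(cv2.findContours(m,0,2)[0],key=cv2.contourArea);r=cv2.minAreaRect(c);print(r,toplane(C,cv2.boxPoints(r),.015).round(4))
# console/casing
print("casing",toplane(C,[[140,209],[225,201]],.085).round(4), "console",toplane(C,[[148,293],[223,287],[223,320],[151,325]],.146).round(4))
a=cv2.resize(im[205:275,295:390],None,fx=8,fy=8,interpolation=2)[:,:760];cv2.imwrite("pics/ct.png",a)
S=cam("scene"); P=toplane(C,[[314,240],[343,249],[371,258]],.075); print(proj(S,P))
E
```

```text
sockets [[ 0.5129 -0.1229  0.075 ]
 [ 0.4915 -0.1948  0.075 ]
 [ 0.4702 -0.2641  0.075 ]]
pin [[0.4934 0.1872 0.135 ]]
((337.27838134765625, 247.0303192138672), (89.829833984375, 28.830081939697266), 17.850318908691406) [[ 0.4896 -0.0696  0.015 ]
 [ 0.5618 -0.0922  0.015 ]
 [ 0.4923 -0.3173  0.015 ]
 [ 0.4205 -0.2941  0.015 ]]
casing [[0.5846 0.3039 0.085 ]
 [0.6065 0.0979 0.085 ]] console [[0.3948 0.2643 0.146 ]
 [0.4092 0.0952 0.146 ]
 [0.3352 0.094  0.146 ]
 [0.3236 0.2557 0.146 ]]
[[195.33643124 207.24945091]
 [171.12201122 220.10428479]
 [146.32286003 233.05498141]]
```

>>> move_arm --targets '[[[0,0,0],[0.0263,-0.0386,0.003],-1],[[0,0,0],[0.0526,-0.0772,0.006],-1],[[0,0,0],[0.0789,-0.1158,0.009],-1],[[0,0,0],[0.1052,-0.1544,0.012],-1],[[0,0,0],[0.1315,-0.193,0.014],-1]]'

```text
time_s: 0.57
tcp_pos: [0.2842, 0.495, 0.2288]
orientation: [-0.0, 0.133, 0.991, -0.0]
wrist_force: [0.5, -0.0, 0.8]
grip_width: 1.001
gripper_force: 0.0
```

>>> move_arm --targets '[[[0,0,0],[0.0263,-0.0386,0.003],-1],[[0,0,0],[0.0526,-0.0772,0.006],-1],[[0,0,0],[0.0789,-0.1158,0.009],-1],[[0,0,0],[0.1052,-0.1544,0.012],-1],[[0,0,0],[0.1315,-0.193,0.014],-1]]'

```text
time_s: 0.98
tcp_pos: [0.3895, 0.3405, 0.2403]
orientation: [0.0, 0.133, 0.991, 0.0]
wrist_force: [1.0, 0.5, 0.3]
grip_width: 1.004
gripper_force: 0.0
```

>>> move_arm --targets '[[[0,0,0],[0.0263,-0.0386,0.003],-1],[[0,0,0],[0.0526,-0.0772,0.006],-1],[[0,0,0],[0.0789,-0.1158,0.009],-1],[[0,0,0],[0.1052,-0.1544,0.012],-1],[[0,0,0],[0.1315,-0.193,0.014],-1]]'

```text
time_s: 1.4
tcp_pos: [0.4948, 0.186, 0.2515]
orientation: [0.0, 0.134, 0.991, 0.0]
wrist_force: [-0.1, 0.5, -0.2]
grip_width: 0.999
gripper_force: 0.0
```

```bash
cat > look.py <<'E'
from h import *
import sys
s=read_state(); im=get_image("wrist"); n=sys.argv[1]
cv2.imwrite(f"pics/{n}.png",im); np.save(f"pics/{n}.npy",dict(tcp_pos=s["tcp_pos"],orientation=s["orientation"]),allow_pickle=True)
print(s["time_s"],s["tcp_pos"].round(4),s["orientation"].round(4),s["wrist_force"].round(1),s["grip_width"],s["gripper_force"],s["joints"].round(3))
E
python3 look.py nut
```

```text
1.4 [0.4948 0.186  0.2515] [1.000e-04 1.335e-01 9.910e-01 1.000e-04] [-0.1  0.5 -0.2] 0.9985411358228484 0.0 [ 0.168 -0.065  1.898  0.     1.309 -1.135]
```

View pics/nut.png

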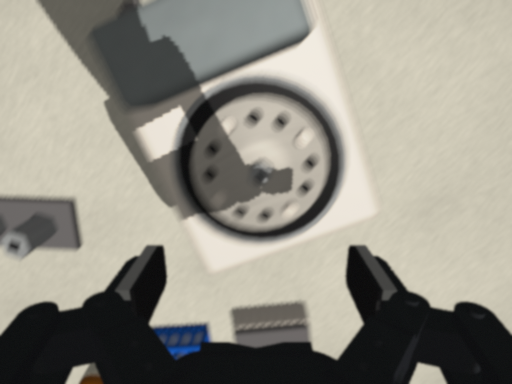

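The nut is at about (262,175), small, blurred and in shadow. I'll go closer.

>>> move_arm --targets '[[[0,0,0],[0,0,-0.035],-1],[[0,0,0],[0,0,-0.065],-1],[[0,0,0],[0,0,-0.065],-1]]'

```text
time_s: 1.7
tcp_pos: [0.4908, 0.1867, 0.1936]
orientation: [-0.005, 0.134, 0.991, -0.002]
wrist_force: [-0.5, -0.3, -1.7]
grip_width: 1.005
gripper_force: 0.0
```

```bash
python3 look.py nut2; python3 - <<'E'
from h import *
im=cv2.imread("pics/nut2.png");s=np.load("pics/nut2.npy",allow_pickle=True).item();C=cam("wrist",s)
u=proj(C,[[.4934,.1872,.127]])[0];print(u)
x,y=int(u[0])-50,int(u[1])-37
print(x,y);c=im[y:y+75,x:x+100];c=cv2.normalize(c,None,0,255,32)
cv2.imwrite("pics/nut2c.png",cv2.resize(c,None,fx=8,fy=8,interpolation=cv2.INTER_CUBIC))
E
```

```text
1.7 [0.4908 0.1867 0.1936] [-0.0051  0.1341  0.991  -0.0016] [-0.5 -0.3 -1.7] 1.004811345195785 0.0 [ 0.17  -0.018  1.96   0.     1.21  -1.132]
[257.41036276 199.95629904]
207 162
```

View pics/nut2c.png

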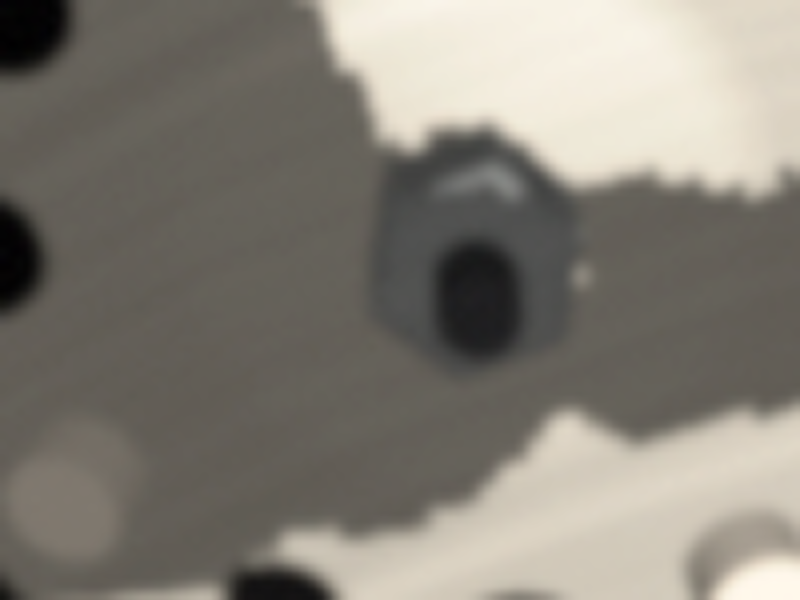

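The nut shows as a hexagon in the crop. Its corners are near (372,300), (460,375), (565,335) and (582,210), and the dark pin end is at (480,335). I'll cast these onto planes at their heights.

```bash
python3 look.py nut3; python3 - <<'E'
from h import *
for n in("nut2","nut3"):
    s=np.load(f"pics/{n}.npy",allow_pickle=True).item();C=cam("wrist",s)
    o=np.array([207,162])
    f=lambda p,z:toplane(C,np.array(p,float)/8-.5/8*7+o,z)
    P=f([[372,300],[460,375],[565,335],[582,210]],.1255)[:,:2]
    e=np.diff(P,axis=0);print(P.round(4).tolist(),np.degrees(np.arctan2(e[:,1],e[:,0]))%60,np.hypot(*e.T))
    print("center from opp corners",(P[0]+P[3])/2,"pin",f([[480,325]],.138)[0])
im=cv2.imread("pics/nut3.png");c=cv2.normalize(im[150:225,207:307],None,0,255,32)
cv2.imwrite("pics/nut3c.png",cv2.resize(c,None,fx=8,fy=8,interpolation=cv2.INTER_CUBIC))
# rotor bowl ring (dark) ellipse in first picture and 'top'
for nm,C,im,z in(("top",cam("top"),cv2.imread("pics/top0.png"),.085),):
    g=cv2.cvtColor(im,6);m=(g<45).astype(np.uint8);m[:205]=0;m[290:]=0;m[:,:140]=0;m[:,228:]=0
    c=max(cv2.findContours(m,0,2)[0],key=cv2.contourArea);e=cv2.fitEllipse(cv2.convexHull(c));print(e,toplane(C,[e[0]],z))
E
```

```text
1.75 [0.4919 0.1872 0.1962] [-0.0035  0.1337  0.991  -0.0011] [ 0.3 -0.   0.7] 0.9990301361725441 0.0 [ 0.171 -0.02   1.957  0.     1.212 -1.132]
[[0.4923, 0.1841], [0.5019, 0.1902], [0.5006, 0.2008], [0.489, 0.2054]] [32.56505756 36.86916105 38.45960044] [0.01129629 0.01074972 0.01249815]
center from opp corners [0.49064543 0.1947478 ] pin [0.49306185 0.19408362 0.138     ]
[[0.4945, 0.1844], [0.5041, 0.1906], [0.5028, 0.2014], [0.4911, 0.206]] [32.56003744 36.90827171 38.52067314] [0.0114347  0.0108736  0.01265342]
center from opp corners [0.49278902 0.19521541] pin [0.49524433 0.19452852 0.138     ]
((184.58201599121094, 247.97100830078125), (68.65426635742188, 69.61363220214844), 57.413124084472656) [[0.49105114 0.19432463 0.085     ]]
```

View pics/nut3c.png

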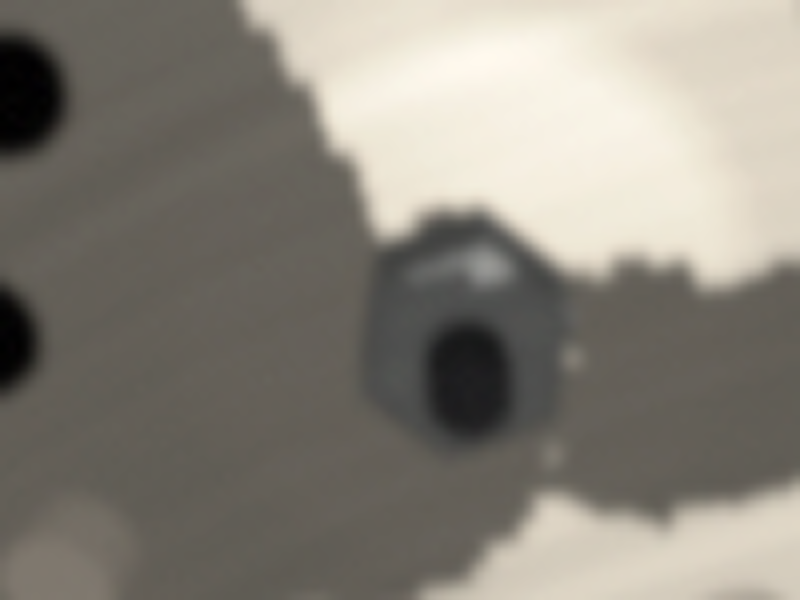

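>>> move_arm --targets '[[[0,0,0],[0.046,-0.008,0.006],-1],[[0,0,0],[0.092,-0.016,0.012],-1],[[0,0,0],[0.092,-0.016,0.012],-1],[[0,0,0],[0.092,-0.016,0.012],-1]]'

```text
time_s: 2.13
tcp_pos: [0.5699, 0.1751, 0.2111]
orientation: [0.001, 0.134, 0.991, 0.0]
wrist_force: [-0.3, 0.1, 0.1]
grip_width: 1.002
gripper_force: 0.0
```

```bash
python3 look.py nut4; python3 - <<'E'
from h import *
n="nut4"
s=np.load(f"pics/{n}.npy",allow_pickle=True).item();C=cam("wrist",s)
im=cv2.imread("pics/nut4.png");u=proj(C,[[.493,.1945,.127]])[0];print("exp",u, "cam",C[3])
x,y=int(u[0])-50,int(u[1])-37;print(x,y)
c=cv2.normalize(im[y:y+75,x:x+100],None,0,255,32)
cv2.imwrite("pics/nut4c.png",cv2.resize(c,None,fx=8,fy=8,interpolation=cv2.INTER_CUBIC))
E
```

```text
2.1333 [0.5699 0.1751 0.2111] [1.500e-03 1.337e-01 9.910e-01 4.000e-04] [-0.3  0.1  0.1] 1.0021817810880396 0.0 [ 0.128  0.118  1.785  0.     1.235 -1.175]
exp [253.05451624  85.35859911] cam [0.49537163 0.1954589  0.36635999]
203 48
```

View pics/nut4c.png

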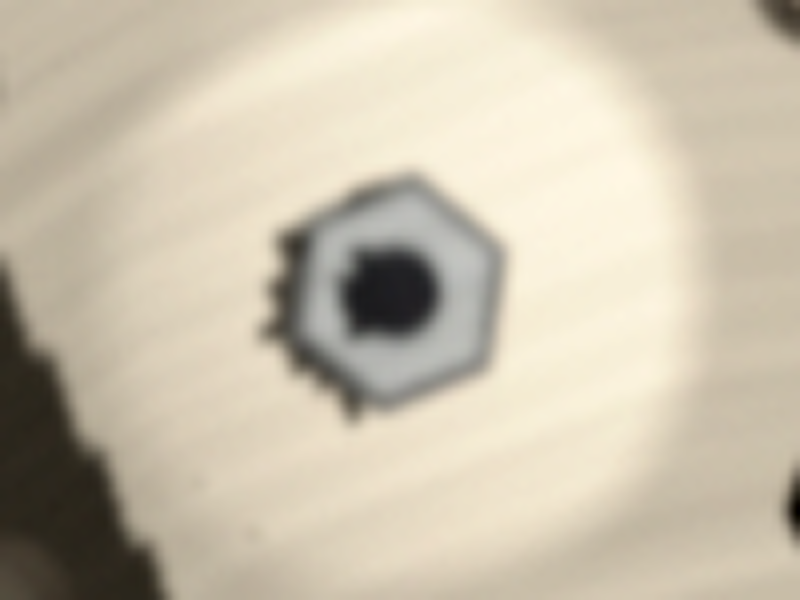

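This view is lit and nearly vertical. The hex corners are at (412,172), (505,248), (490,362), (388,410), (292,338) and (308,232), and the pin is at (393,291).

```bash
python3 - <<'E'
from h import *
n="nut4"
s=np.load(f"pics/{n}.npy",allow_pickle=True).item();C=cam("wrist",s)
o=np.array([203,48]);f=lambda p,z:toplane(C,(np.array(p,float)+.5)/8-.5+o,z)[:,:2]
P=f([[412,172],[505,248],[490,362],[388,410],[292,338],[308,232]],.1255)
e=np.roll(P,-1,0)-P;a=np.degrees(np.arctan2(e[:,1],e[:,0]))%60
print((a+30)%60,(a.mean()+30)%60,np.hypot(*e.T).mean()*3**.5,"c",P.mean(0),"pin",f([[393,291]],.138))
E
```

```text
[ 6.86716716  7.29718522  9.15815266  8.50160794  4.94734778 13.29466126] 8.344353671709996 0.01801342175965577 c [0.49218312 0.19426118] pin [[0.49194307 0.19388073]]
```

>>> move_arm --targets '[[[0,0,0],[0,-0.0488,0],-1],[[0,0,0],[0,-0.0976,0],-1],[[0,0,0],[0,-0.1464,0],-1],[[0,0,0],[0,-0.1952,0],-1],[[0,0,0],[0,-0.244,0],-1]]'

```text
time_s: 2.6
tcp_pos: [0.5669, -0.0208, 0.2104]
orientation: [0.001, 0.133, 0.991, 0.0]
wrist_force: [0.6, 0.7, -0.1]
grip_width: 1.003
gripper_force: 0.0
```

>>> move_arm --targets '[[[0,0,0],[0,-0.0488,-0.004],-1],[[0,0,0],[0,-0.0976,-0.008],-1],[[0,0,0],[0,-0.1464,-0.012],-1],[[0,0,0],[0,-0.1952,-0.016],-1],[[0,0,0],[0,-0.244,-0.02],-1]]'

```text
time_s: 3.02
tcp_pos: [0.5672, -0.2161, 0.1944]
orientation: [0.001, 0.133, 0.991, -0.0]
wrist_force: [0.7, 0.8, 0.4]
grip_width: 1.0
gripper_force: 0.0
```

>>> move_arm --targets '[[[0,0,0],[0,0,0],-1],[[0,0,0],[0,0,0],-1]]'

```text
time_s: 3.18
tcp_pos: [0.5671, -0.2163, 0.1937]
orientation: [0.0, 0.135, 0.991, 0.0]
wrist_force: [0.6, 0.3, -0.2]
grip_width: 0.998
gripper_force: 0.0
```

```bash
python3 look.py rk; python3 - <<'E'
from h import *
s=np.load("pics/rk.npy",allow_pickle=True).item();C=cam("wrist",s)
im=cv2.imread("pics/rk.png");u=proj(C,[[.5129,-.1229,.075],[.4915,-.1948,.075],[.4702,-.2641,.075]]);print("exp",u, "cam",C[3])
x,y=int(u[:,0].min())-50,int(u[1,1])-60;print(x,y)
c=im[y:y+120,max(x,0):x+int(np.ptp(u[:,0]))+100];print(c.shape)
cv2.imwrite("pics/rkc.png",cv2.resize(c,None,fx=2.5,fy=2.5,interpolation=cv2.INTER_CUBIC)[:, :800])
E
```

```text
3.1833 [ 0.5671 -0.2163  0.1937] [2.000e-04 1.348e-01 9.909e-01 1.000e-04] [ 0.6  0.3 -0.2] 0.9978954044388413 0.0 [-0.532  0.159  1.773  0.     1.21  -1.832]
exp [[345.24228691  89.11595781]
 [256.11253724  86.90072036]
 [169.61548141  84.74364442]] cam [ 0.49306972 -0.19576226  0.34910043]
119 26
(120, 275, 3)
```

View pics/rkc.png

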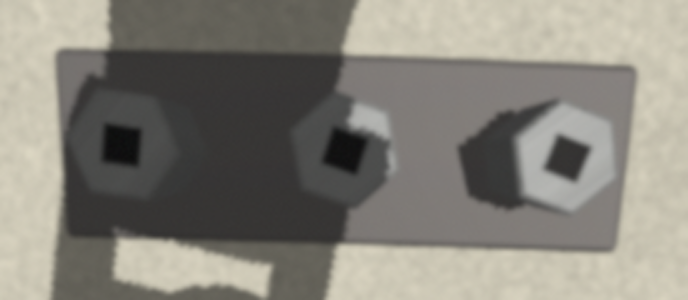

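The dark squares are at crop (122,146), (346,151) and (567,158), and each has a hex edge parallel to its upper side. I'll take the centres and yaw from those squares.

```bash
python3 - <<'E'
from h import *
s=np.load("pics/rk.npy",allow_pickle=True).item();C=cam("wrist",s)
im=cv2.imread("pics/rk.png");g=cv2.cvtColor(im,6)
ty=np.degrees(np.arctan2(*rot(s["orientation"])[:2,1][::-1]));print("tool y",ty)
for cx,cy,t in((122,146,35),(346,151,35),(567,158,90)):
    u,v=int(cx/2.5)+119,int(cy/2.5)+26
    w=cv2.resize(g[v-14:v+15,u-14:u+15],None,fx=8,fy=8,interpolation=2)
    m=(w<t).astype(np.uint8);c=[k for k in cv2.findContours(m,0,2)[0] if cv2.pointPolygonTest(k,(116,116),False)>0][0]
    r=cv2.minAreaRect(c);b=(cv2.boxPoints(r)+.5)/8-.5+[u-14,v-14]
    P=toplane(C,b,.075)[:,:2];M=P.mean(0);e=P-np.roll(P,1,0)
    print(r[1],"c",M.round(4),"edge dirs",(np.degrees(np.arctan2(e[:,1],e[:,0]))%180).round(1),np.hypot(*e.T).round(4))
hexes=[[(92,88),(155,95),(180,150),(142,200),(88,192)],[(335,92),(388,112),(397,170),(352,208),(303,190),(290,130)],[(560,102),(615,125),(612,182),(570,212),(523,190),(515,142)]]
for h in hexes:
    P=toplane(C,np.array(h)/2.5+[119,26],.075)[:,:2];e=np.diff(P,axis=0);print("normals mod60",((np.degrees(np.arctan2(e[:,1],e[:,0]))+30)%60).round(1),P.mean(0).round(4))
E
```

```text
tool y 74.50494572554672
(110.5419692993164, 113.85491180419922) c [ 0.4688 -0.2658] edge dirs [ 67.9 153.3  67.9 153.9] [0.0116 0.0116 0.0115 0.0115]
(107.2619857788086, 111.28636169433594) c [ 0.4908 -0.1943] edge dirs [ 56.  144.4  56.2 145. ] [0.0112 0.0112 0.0111 0.0112]
(104.85997772216797, 113.90897369384766) c [ 0.5127 -0.1226] edge dirs [ 53.8 144.7  54.1 145.3] [0.0114 0.0113 0.0112 0.0114]
normals mod60 [37.9 37.2 33.9 35.9] [ 0.4703 -0.2624]
normals mod60 [24.9 24.7 24.2 24.8 26.3] [ 0.4912 -0.1942]
normals mod60 [24.2 16.8 21.1 21.1 27.8] [ 0.5134 -0.1229]
```

>>> move_arm --targets '[[[0,0,-0.038],[-0.014,0.024,0],-1],[[0,0,-0.076],[-0.028,0.048,0],-1],[[0,0,-0.114],[-0.042,0.072,-0.02],-1],[[0,0,-0.152],[-0.056,0.096,-0.04],-1],[[0,0,-0.19],[-0.068,0.117,-0.07],-1]]'

```text
time_s: 3.65
tcp_pos: [0.5139, -0.1191, 0.1391]
orientation: [0.003, 0.42, 0.907, 0.0]
wrist_force: [-0.3, 0.6, 0.1]
grip_width: 1.0
gripper_force: 0.0
```

>>> move_arm --targets '[[[0,0,-0.038],[0,0,0],-1],[[0,0,-0.076],[0,0,0],-1],[[0,0,-0.087],[0,0,0],-1],[[0,0,-0.087],[0,0,0],-1],[[0,0,-0.087],[0,0,0],-1]]'

```text
time_s: 4.07
tcp_pos: [0.5134, -0.1202, 0.1377]
orientation: [0.0, 0.537, 0.843, 0.0]
wrist_force: [0.2, -0.2, 0.3]
grip_width: 0.998
gripper_force: 0.0
```

```bash
cat > st.py <<'E'
from h import *
import sys
s=read_state();Rt=rot(s["orientation"])
print(s["time_s"],"tcp",s["tcp_pos"].round(4),"tooly",np.degrees(np.arctan2(Rt[1,1],Rt[0,1])).round(2),"tz",Rt[:,2].round(3),"F",s["wrist_force"].round(1),"M",s["torque"].round(2),"w",s["grip_width"],s["gripper_force"],s["joints"].round(3))
if len(sys.argv)>1:
    t=np.array(eval(sys.argv[1])); print("delta frac",((t-s["tcp_pos"])/.8).round(4))
E
python3 st.py "[.5127,-.1226,.05]"
```

```text
4.0667 tcp [ 0.5134 -0.1202  0.1377] tooly 25.0 tz [ 0.001 -0.    -1.   ] F [ 0.2 -0.2  0.3] M [-0.02  0.05  0.04] w 0.9984169250460772 0.0 [-0.423  0.043  2.008  0.     1.09  -0.859]
delta frac [-0.0009 -0.003  -0.1096]
```

>>> move_arm --targets '[[[0,0,0],[0,0,-0.04],-1],[[0,0,0],[0,0,-0.08],-1],[[0,0,0],[0,0,-0.109],-1],[[0,0,0],[0,0,-0.109],-1],[[0,0,0],[0,0,-0.109],-1]]'

```text
time_s: 4.48
tcp_pos: [0.5125, -0.1209, 0.0491]
orientation: [-0.001, 0.538, 0.843, -0.0]
wrist_force: [0.2, 0.2, 1.4]
grip_width: 0.999
gripper_force: 0.0
```

>>> move_arm --targets '[[[0,0,0],[0,0,0],1],[[0,0,0],[0,0,0],1],[[0,0,0],[0,0,0],1],[[0,0,0],[0,0,0],1],[[0,0,0],[0,0,0],1]]' --squeeze 50

```text
time_s: 4.9
tcp_pos: [0.5142, -0.1224, 0.0516]
orientation: [0.001, 0.539, 0.843, -0.0]
wrist_force: [-2.0, 0.5, 4.4]
grip_width: 0.379
gripper_force: 49.3
```

>>> move_arm --targets '[[[0,0,0],[0,0,0],1],[[0,0,0],[0,0,0],1],[[0,0,0],[0,0,0],1],[[0,0,0],[0,0,0],1],[[0,0,0],[0,0,0],1]]'

```text
time_s: 5.32
tcp_pos: [0.5142, -0.1225, 0.0516]
orientation: [0.001, 0.539, 0.842, -0.0]
wrist_force: [-0.4, -0.4, 5.8]
grip_width: 0.378
gripper_force: 49.6
```

```bash
python3 st.py
```

```text
5.3167 tcp [ 0.5142 -0.1225  0.0516] tooly 24.8 tz [ 0.002 -0.001 -1.   ] F [-0.4 -0.4  5.8] M [0.01 0.25 0.01] w 0.37834218954513116 49.62637273594737 [-0.426  0.17   2.05  -0.     0.92  -0.858]
```

>>> move_arm --targets '[[[0,0,0],[0,0,0.03],1],[[0,0,0],[0,0,0.07],1],[[0,0,0],[0,0,0.11],1],[[0,0,0],[0,0,0.15],1],[[0,0,0],[0,0,0.175],1]]'

```text
time_s: 5.73
tcp_pos: [0.5142, -0.1222, 0.1931]
orientation: [0.002, 0.539, 0.842, 0.0]
wrist_force: [0.7, 0.5, -1.9]
grip_width: 0.373
gripper_force: 51.1
```

>>> move_arm --targets '[[[0,0,-0.02],[-0.0035,0.047,0],1],[[0,0,-0.04],[-0.007,0.094,0],1],[[0,0,-0.06],[-0.0105,0.141,0],1],[[0,0,-0.08],[-0.014,0.188,0],1],[[0,0,-0.1],[-0.0175,0.235,0],1]]'

```text
time_s: 6.15
tcp_pos: [0.4983, 0.0678, 0.1893]
orientation: [-0.0, 0.665, 0.746, -0.0]
wrist_force: [0.4, 0.1, -2.9]
grip_width: 0.377
gripper_force: 51.1
```

>>> move_arm --targets '[[[0,0,0],[-0.003,0.04,0],1],[[0,0,0],[-0.006,0.08,0],1],[[0,0,0],[-0.009,0.12,0],1],[[0,0,0],[-0.0118,0.16,0],1],[[0,0,0],[-0.0118,0.16,0],1]]'

```text
time_s: 6.57
tcp_pos: [0.4884, 0.1987, 0.1892]
orientation: [-0.001, 0.662, 0.749, 0.001]
wrist_force: [0.2, -1.4, -1.8]
grip_width: 0.38
gripper_force: 51.1
```

```bash
python3 look.py h1; python3 st.py "[.4904,.194,.19]"; python3 - <<'E'
from h import *
s=get_image("scene");w=cv2.imread("pics/h1.png")
a=cv2.resize(s[100:190,190:310],(400,300),interpolation=2);b=cv2.resize(w,(400,300))
cv2.imwrite("pics/h1v.png",np.hstack([a,b]))
E
```

```text
6.5667 [0.4884 0.1987 0.1892] [-1.400e-03  6.622e-01  7.493e-01  6.000e-04] [ 0.2 -1.4 -1.8] 0.3802933555813453 51.08954156865366 [ 0.192 -0.015  1.965  0.003  1.192  0.068]
6.6167 tcp [0.4888 0.1964 0.1891] tooly 7.05 tz [-0.001  0.    -1.   ] F [ 0.2 -0.4 -3.4] M [-0.04  0.04 -0.05] w 0.3774354611979594 51.087832062039524 [ 0.189 -0.015  1.966  0.     1.192  0.066]
delta frac [ 0.002  -0.003   0.0012]
```

View pics/h1v.png

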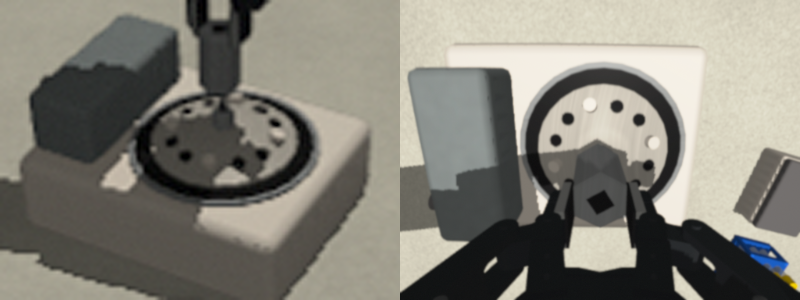

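The socket is held across its flats and upright, with its top square at about (256,257) in the full wrist picture. I'll measure its offset from the TCP.

```bash
cat > held.py <<'E'
from h import *
import sys
n=sys.argv[1]
C=cam("wrist",dict(tcp_pos=np.zeros(3),orientation=[1,0,0,0]))
g=cv2.cvtColor(cv2.imread(f"pics/{n}.png"),6);u,v=256,257
w=cv2.resize(g[v-25:v+26,u-25:u+26],None,fx=6,fy=6,interpolation=2)
c0=int(w[153-3:156,150:156].mean());m=(w<c0+18).astype(np.uint8)
k=[k for k in cv2.findContours(m,0,2)[0] if cv2.pointPolygonTest(k,(153,153),False)>0][0]
r=cv2.minAreaRect(k);b=(cv2.boxPoints(r)+.5)/6-.5+[u-25,v-25]
P=toplane(C,b,-.025)[:,:2];e=P-np.roll(P,1,0)
print(r,c0,"tool xy of square",P.mean(0).round(4),(np.degrees(np.arctan2(e[:,1],e[:,0]))%90).round(1),np.hypot(*e.T).round(4))
E
python3 held.py h1
```

```text
((153.21226501464844, 162.882080078125), (134.23170471191406, 153.17178344726562), 60.945396423339844) 14 tool xy of square [0.001  0.0009] [64.6 58.1 63.2 57.3] [0.0118 0.0123 0.0116 0.0126]
```

>>> move_arm --targets '[[[0,0,0],[0,-0.001,-0.015],1],[[0,0,0],[0,-0.001,-0.03],1],[[0,0,0],[0,-0.001,-0.034],1],[[0,0,0],[0,-0.001,-0.034],1],[[0,0,0],[0,-0.001,-0.034],1]]'

```text
time_s: 7.08
tcp_pos: [0.4903, 0.1921, 0.1631]
orientation: [-0.0, 0.665, 0.747, -0.0]
wrist_force: [-2.3, 0.1, 4.6]
grip_width: 0.373
gripper_force: 52.0
```

>>> move_arm --targets '[[[0,0,0],[0,0,-0.003],1],[[0,0,0],[0,0,-0.006],1],[[0,0,0],[0,0,-0.008],1],[[0,0,0],[0,0,-0.008],1]]'

```text
time_s: 7.42
tcp_pos: [0.4927, 0.1929, 0.1581]
orientation: [0.002, 0.665, 0.747, 0.003]
wrist_force: [5.0, 2.2, -0.3]
grip_width: 0.381
gripper_force: 51.5
```

```bash
python3 st.py
```

```text
7.4167 tcp [0.4927 0.1929 0.1581] tooly 6.64 tz [ 0.008  0.003 -1.   ] F [ 5.   2.2 -0.3] M [ 0.46 -0.96 -0.04] w 0.3808331317439063 51.46578992251307 [1.810e-01 1.800e-02 1.992e+00 1.000e-03 1.123e+00 6.400e-02]
```

>>> move_arm --targets '[[[0,0,0],[0.0025,0.001,-0.002],1],[[0,0,0],[0.0025,0.001,-0.005],1],[[0,0,0],[0.0025,0.001,-0.007],1],[[0,0,0],[0.0025,0.001,-0.007],1]]'

```text
time_s: 7.75
tcp_pos: [0.4928, 0.1936, 0.1497]
orientation: [0.001, 0.664, 0.748, 0.0]
wrist_force: [6.1, 1.0, -3.3]
grip_width: 0.373
gripper_force: 51.0
```

```bash
python3 st.py
```

```text
7.75 tcp [0.4928 0.1936 0.1497] tooly 6.77 tz [ 0.002 -0.    -1.   ] F [ 6.1  1.  -3.3] M [ 0.08 -1.21 -0.01] w 0.37347596146984535 51.04558903811267 [ 1.830e-01  3.200e-02  1.994e+00 -1.000e-03  1.113e+00  6.500e-02]
```

>>> move_arm --targets '[[[0,0,0],[0.002,0,-0.003],1],[[0,0,0],[0.002,0,-0.006],1],[[0,0,0],[0.002,0,-0.009],1],[[0,0,0],[0.002,0,-0.009],1],[[0,0,0],[0.002,0,-0.009],1]]'

```text
time_s: 8.17
tcp_pos: [0.4933, 0.194, 0.1465]
orientation: [-0.0, 0.664, 0.748, -0.001]
wrist_force: [-5.1, -1.5, 14.8]
grip_width: 0.379
gripper_force: 53.2
```

```bash
python3 st.py
```

```text
8.1667 tcp [0.4933 0.194  0.1465] tooly 6.83 tz [-0.002 -0.001 -1.   ] F [-5.1 -1.5 14.8] M [-0.38  0.88 -0.05] w 0.3785430744978141 53.22340924409218 [ 1.840e-01  4.000e-02  1.993e+00 -1.000e-03  1.111e+00  6.500e-02]
```

>>> move_arm --targets '[[[0,0,0],[-0.0012,0,-0.002],1],[[0,0,0],[-0.0012,0,-0.003],1],[[0,0,0],[-0.0012,0,-0.003],1],[[0,0,0],[-0.0012,0,-0.003],1]]'

```text
time_s: 8.5
tcp_pos: [0.4932, 0.194, 0.1464]
orientation: [0.0, 0.664, 0.748, -0.001]
wrist_force: [-7.4, -2.4, 21.6]
grip_width: 0.377
gripper_force: 54.1
```

```bash
python3 st.py; python3 look.py h2; python3 held.py h2;  python3 - <<'E'
from h import *
s=get_image("scene");w=cv2.imread("pics/h2.png")
a=cv2.resize(s[100:190,190:310],(400,300),interpolation=2);b=cv2.resize(w,(400,300))
cv2.imwrite("pics/h2v.png",np.hstack([a,b]))
E
```

```text
8.5 tcp [0.4932 0.194  0.1464] tooly 6.84 tz [-0.    -0.001 -1.   ] F [-7.4 -2.4 21.6] M [-0.54  1.27 -0.  ] w 0.376604228343978 54.05521093402058 [ 1.840e-01  3.900e-02  1.994e+00 -1.000e-03  1.109e+00  6.500e-02]
8.5 [0.4932 0.194  0.1464] [ 3.000e-04  6.637e-01  7.480e-01 -6.000e-04] [-7.4 -2.4 21.6] 0.376604228343978 54.05521093402058 [ 1.840e-01  3.900e-02  1.994e+00 -1.000e-03  1.109e+00  6.500e-02]
((152.77882385253906, 163.99200439453125), (136.24546813964844, 152.10887145996094), 60.461219787597656) 14 tool xy of square [0.0009 0.0008] [64.1 57.6 62.8 56.8] [0.0119 0.0122 0.0117 0.0125]
```

View pics/h2v.png

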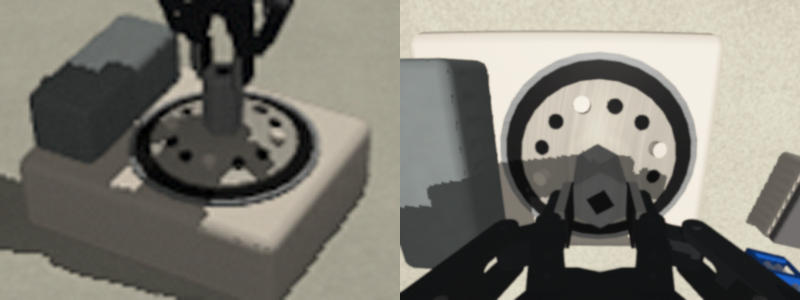

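The picture shows the socket standing upright on the rotor hub. Its square is in the same place in the gripper as before, so it hasn't slipped. I'll ease the push a little and hand in.

>>> move_arm --targets '[[[0,0,0],[-0.001,0,0.002],1],[[0,0,0],[-0.001,0,0.002],1],[[0,0,0],[-0.001,0,0.002],1],[[0,0,0],[-0.001,0,0.002],1]]'

```text
time_s: 8.93
tcp_pos: [0.493, 0.194, 0.1464]
orientation: [0.001, 0.664, 0.748, 0.0]
wrist_force: [-2.3, -2.4, 15.2]
grip_width: 0.376
gripper_force: 53.1
```

```bash
python3 st.py; python3 -c "
from bench import *
s=read_state()
print(sign_off() if abs(s['tcp_pos'][2]-.1465)<.0015 and s['wrist_force'][2]>3 else 'not')"
```

```text
8.9333 tcp [0.493  0.194  0.1464] tooly 6.83 tz [ 0.002 -0.001 -1.   ] F [-2.3 -2.4 15.2] M [-0.34  0.33 -0.06] w 0.3762489477662477 53.13506028265692 [ 1.840e-01  3.700e-02  1.996e+00 -1.000e-03  1.107e+00  6.500e-02]
the job is handed in; nothing more can be done
None
```

The first socket I tried, from the post nearest the centrifuge, slid fully home on the nut; I handed the job in at 8.9 s with it still gripped, upright and seated, and nothing else was moved.

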